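# Refit the flow meters of the bedroom's floor-heating manifold and turn the supply back on

### The arm

A 6-joint arm with a two-finger parallel gripper is mounted at the origin on the work surface. World frame = base frame: x ahead of the robot, y to its left, z up, the work surface at z = 0. Lengths are in mm, angles in rad, forces in N, time in s.
With the tool pointing down it reaches from about 375 to 900 mm from the base axis. Payload 3.1 kg.
Tool frame: the origin (TCP) lies at the very end of the fingers, on their centre line; the grasp point (between the pads) lies 19 mm behind it; z points along the fingers, y is the line along which they close (so a half turn about z gives the same grasp; the last joint's range is limited). The gripper opens to 87 mm and grips with 3 to 60 N. Pads are 19 mm wide; open, the fingers measure 117 mm over their backs; the gripper's body (75 mm by 190 mm) begins 51 mm behind the grasp point.
Start: joints at [-1.403, 0.527, 1.433, -0, 1.181, -0.178], TCP at [211.865, -587.971, 222.548] pointing down, gripper open.
Joint ranges: [-3.08, 3.08], [-0.75, 2.2], [0.22, 2.44], [-1.43, 4.57], [0, 2.65], [-2.85, 2.85]. Speed limits (rad/s): [2.79, 2.79, 3.14, 3.14, 3.14, 3.14].

### API

Orientations are given as a unit quaternion [w, x, y, z].
In Python, from cell import env gives the robot as it stands.
- The arm moves only by the shell command python3 -m crank 'ROWS' [FORCE]. ROWS is JSON, one flat list of numbers, 5 for each row, row after row: the closure in counts, from 0 (fully open) to 255 (shut), then the shift along the tool's x, y, z in mm, then the turn about the tool's z in rad. In form: [grip, x, y, z, spin, grip, x, y, z, spin, ...]. A call has 1 to 12 rows; each row is the pose to reach, as a shift and turn from the pose commanded when the call began, along the tool's axes at that moment; what a row does not reach only later rows make up. A row lasts 1/10 s, in which the tool goes at most 50 mm and 8.59 degrees, less where a joint would pass 70% of its speed; a pose out of reach is approached as far as the arm can. A call with a gripper value outside its range is refused whole. The fingers move at their own pace and stop on an object; FORCE is the grip in N (left out, the last holds). Time passes only in rows, so rows that repeat a pose let the fingers close. It gives the time, the measured TCP pose, the force, the opening and the grip force at its end, in the units of the state.
- env.sense(): the state, without advancing time (a new reading comes with each control period).
- env.grab_frame(name): name is "side" or "top"; returns (picture, depth): 384x512x3 uint8, red, green, blue; 384x512 float32, mm along the optical axis (not along the pixel's ray), 0 where there is no reading.
- env.camera_params(name): a dict with "mtx" (3x3 intrinsics, pixels), "distortion" ([k1, k2, p1, p2, k3] as OpenCV has them; the pictures are not rectified), "T" (4x4, takes a point from camera to world coordinates). Camera axes: x right, y up, looking along -z (the intrinsics and any distortion apply to the point x, -y, -z); pixel columns grow to the right and rows downward; lengths in mm; the calibration is good to about 2 mm. A picture is of the moment at which its call begins. camera_params takes no time and is no camera call.
- env.finish_job(): hands the job in; it is judged then, once.
Trained networks look in the newest picture that a camera, given by its name, has taken for a name from the list of things; names that differ only in an ending like _2 or _b are one class to them, and where a whole thing is asked for, a point or a joint stands for the part that bears it (a point fixed in the world has none). Each returns a list of dicts, best first, with "p" (0 to 1); they miss things now and then, are a little off and sometimes report something else, mostly with a low value. They report only what shows in the picture. A call takes as long as a camera call.
- env.recognise(camera, query): "rect" ([left, top, width, height] in pixels, round what is visible of it).
- env.tip_of(camera, query): "uv" ([column, row] in pixels: a listed point, or the origin of a listed thing).
The state is a dict: "time": time; "joint_pos": joint angles; "joint_vel": joint speeds; "tau": joint torques, N m; "position": TCP position; "eef_rot": TCP orientation; "ft_force": force on the tool from outside, world axes, zero at the start; "torque": the same for the moment, N m; "finger_gap": finger opening in mm; "finger_force": force on a finger pad.
Only numpy, scipy, OpenCV 4.12 (cv2) and the standard library are available. Lean on these libraries where they do the work, as an engineer would, in place of code of your own. Each camera call takes 0.05 s, during which the arm holds its last target. There are 200 camera calls.

### The job

The supply valve of the floor-heating manifold has been left slightly open: first turn its red handwheel fully shut. With it shut, stand every flow-meter cartridge standing ready on the bench upright in a seat of its own on the brass bar, pushed fully home (any seats will do; seats left over are self-closing). Then open the valve all the way to its stop and turn it back about a quarter of a turn so that it cannot seize, with all the meters still seated, and leave the bottle, the glass and the spanner alone.

Things in the scene. Friction and masses are not known exactly. Their poses are not given: they have to be found in the camera images.
- handwheel (a joint): Angle (rad) of the red plastic handwheel of the supply shut-off valve. 0 = shut (hard stop), 9.42 = one and a half turns = fully open (hard stop). It grows, and the wheel and stem rise 12 mm per full turn, as the wheel turns counter-clockwise seen from above; clockwise closes. It stays where it is left; turning it takes about 0.15 N m.
- wheel_grip (a point): Centre of the handwheel, half-way up its rim, on the vertical valve axis; it rises and sinks with the wheel. A solid red disc 60 mm across and 14 mm thick with a lightly fluted rim and a small white mark on top, level on a vertical steel stem, its rim free all round. The point is 150 mm above the bench when shut, 168 mm fully open, and 90 mm from the nearest seat.
- port0 (a point): Seat on the brass supply bar: centre of the inner floor of an upright brass cup, inner diameter 38 mm, outer 46 mm, 14 mm deep; this floor is 88 mm above the bench. z up, x across the bar away from the robot, y along it to the valve. The row of four has 60 mm spacing; port0 is next to the handwheel, port3 farthest from it. The manifold (seats and valve) is fixed in a white tray with a 16 mm rim behind and at the sides; its place and yaw vary.
- port1 (a point): Seat on the brass supply bar: centre of the inner floor of an upright brass cup, inner diameter 38 mm, outer 46 mm, 14 mm deep; this floor is 88 mm above the bench. z up, x across the bar away from the robot, y along it to the valve. Any seat takes one flow meter.
- port2 (a point): Seat on the brass supply bar: centre of the inner floor of an upright brass cup, inner diameter 38 mm, outer 46 mm, 14 mm deep; this floor is 88 mm above the bench. z up, x across the bar away from the robot, y along it to the valve. Behind the row, 95 mm off, runs the lower return bar with blue caps, 72 mm high.
- port3 (a point): Seat on the brass supply bar: centre of the inner floor of an upright brass cup, inner diameter 38 mm, outer 46 mm, 14 mm deep; this floor is 88 mm above the bench. z up, x across the bar away from the robot, y along it to the valve. A thermometer 105 mm high stands 52 mm beyond this seat.
- flow0_mid (a point): Flow-meter cartridge 0 (may be absent), point on its axis half-way up. Upright part 80 mm tall, 90 g: grey round base 34 mm in diameter and 24 mm high, then a clear sight tube 24 mm in diameter with a red float inside, with a black cap of 25 mm diameter on top from 70 mm up. z is its axis, towards the cap; the point is 40 mm above its underside. All are alike and start standing on the bench.
- flow1_mid (a point): Flow-meter cartridge 1 (may be absent), point on its axis half-way up. Upright part 80 mm tall, 90 g: grey round base 34 mm in diameter and 24 mm high, then a clear sight tube 24 mm in diameter with a red float inside, with a black cap of 25 mm diameter on top from 70 mm up. z is its axis, towards the cap; the point is 40 mm above its underside. All are alike and start standing on the bench.
- flow2_mid (a point): Flow-meter cartridge 2 (may be absent), point on its axis half-way up. Upright part 80 mm tall, 90 g: grey round base 34 mm in diameter and 24 mm high, then a clear sight tube 24 mm in diameter with a red float inside, with a black cap of 25 mm diameter on top from 70 mm up. z is its axis, towards the cap; the point is 40 mm above its underside. All are alike and start standing on the bench.
- flow3_mid (a point): Flow-meter cartridge 3 (may be absent), point on its axis half-way up. Upright part 80 mm tall, 90 g: grey round base 34 mm in diameter and 24 mm high, then a clear sight tube 24 mm in diameter with a red float inside, with a black cap of 25 mm diameter on top from 70 mm up. z is its axis, towards the cap; the point is 40 mm above its underside. All are alike and start standing on the bench.
- bottle_mid (a point): Clear glass water bottle with a white swing stopper, 76 mm in diameter, about 250 mm tall; point on its axis 120 mm up. Not part of the job.
- tumbler_mid (a point): Clear drinking glass, 72 mm in diameter, 85 mm tall; point on its axis half-way up. Not part of the job.
- spanner: Steel spanner 200 mm long lying on the bench, origin at the middle of its underside. Not part of the job.

How it is judged (in metres and radians):
On the way, in this order (a step that is already met when the one before it is completed fails the run):
1. the handwheel is turned fully shut (within 0.2 rad) (value of joint handwheel below 0.2 rad), for 0.2 s.
2. every flow meter present stands fully home in a seat, let go, while the valve is still shut (within 0.35 rad) (((horizontal distance between flow0_mid and port0 below 0.006 m and z of flow0_mid in the frame of port0 between 0.035 and 0.045 m and angle between flow0_mid's own z axis and vertical below 0.12 rad) or (horizontal distance between flow0_mid and port1 below 0.006 m and z of flow0_mid in the frame of port1 between 0.035 and 0.045 m and angle between flow0_mid's own z axis and vertical below 0.12 rad) or (horizontal distance between flow0_mid and port2 below 0.006 m and z of flow0_mid in the frame of port2 between 0.035 and 0.045 m and angle between flow0_mid's own z axis and vertical below 0.12 rad) or (horizontal distance between flow0_mid and port3 below 0.006 m and z of flow0_mid in the frame of port3 between 0.035 and 0.045 m and angle between flow0_mid's own z axis and vertical below 0.12 rad)) and ((horizontal distance between flow1_mid and port0 below 0.006 m and z of flow1_mid in the frame of port0 between 0.035 and 0.045 m and angle between flow1_mid's own z axis and vertical below 0.12 rad) or (horizontal distance between flow1_mid and port1 below 0.006 m and z of flow1_mid in the frame of port1 between 0.035 and 0.045 m and angle between flow1_mid's own z axis and vertical below 0.12 rad) or (horizontal distance between flow1_mid and port2 below 0.006 m and z of flow1_mid in the frame of port2 between 0.035 and 0.045 m and angle between flow1_mid's own z axis and vertical below 0.12 rad) or (horizontal distance between flow1_mid and port3 below 0.006 m and z of flow1_mid in the frame of port3 between 0.035 and 0.045 m and angle between flow1_mid's own z axis and vertical below 0.12 rad)) and ((horizontal distance between flow2_mid and port0 below 0.006 m and z of flow2_mid in the frame of port0 between 0.035 and 0.045 m and angle between flow2_mid's own z axis and vertical below 0.12 rad) or (horizontal distance between flow2_mid and port1 below 0.006 m and z of flow2_mid in the frame of port1 between 0.035 and 0.045 m and angle between flow2_mid's own z axis and vertical below 0.12 rad) or (horizontal distance between flow2_mid and port2 below 0.006 m and z of flow2_mid in the frame of port2 between 0.035 and 0.045 m and angle between flow2_mid's own z axis and vertical below 0.12 rad) or (horizontal distance between flow2_mid and port3 below 0.006 m and z of flow2_mid in the frame of port3 between 0.035 and 0.045 m and angle between flow2_mid's own z axis and vertical below 0.12 rad)) and ((horizontal distance between flow3_mid and port0 below 0.006 m and z of flow3_mid in the frame of port0 between 0.035 and 0.045 m and angle between flow3_mid's own z axis and vertical below 0.12 rad) or (horizontal distance between flow3_mid and port1 below 0.006 m and z of flow3_mid in the frame of port1 between 0.035 and 0.045 m and angle between flow3_mid's own z axis and vertical below 0.12 rad) or (horizontal distance between flow3_mid and port2 below 0.006 m and z of flow3_mid in the frame of port2 between 0.035 and 0.045 m and angle between flow3_mid's own z axis and vertical below 0.12 rad) or (horizontal distance between flow3_mid and port3 below 0.006 m and z of flow3_mid in the frame of port3 between 0.035 and 0.045 m and angle between flow3_mid's own z axis and vertical below 0.12 rad)) and contact force between the fingers and flow0 below 0.1 N and contact force between the fingers and flow1 below 0.1 N and contact force between the fingers and flow2 below 0.1 N and contact force between the fingers and flow3 below 0.1 N and value of joint handwheel below 0.35 rad), for 0.3 s.
3. the valve is opened to its stop (within 0.25 rad of fully open) (value of joint handwheel above 9.17478 rad), for 0.1 s.
At the end, for the whole second after the job is handed in: Every flow meter present stands upright (within 0.12 rad) and fully home in a seat (axis within 6 mm of the seat's, base within 5 mm of the seat floor), and the handwheel rests 0.95 to 2.2 rad (about a quarter of a turn) short of its fully open stop (((horizontal distance between flow0_mid and port0 below 0.006 m and z of flow0_mid in the frame of port0 between 0.035 and 0.045 m and angle between flow0_mid's own z axis and vertical below 0.12 rad) or (horizontal distance between flow0_mid and port1 below 0.006 m and z of flow0_mid in the frame of port1 between 0.035 and 0.045 m and angle between flow0_mid's own z axis and vertical below 0.12 rad) or (horizontal distance between flow0_mid and port2 below 0.006 m and z of flow0_mid in the frame of port2 between 0.035 and 0.045 m and angle between flow0_mid's own z axis and vertical below 0.12 rad) or (horizontal distance between flow0_mid and port3 below 0.006 m and z of flow0_mid in the frame of port3 between 0.035 and 0.045 m and angle between flow0_mid's own z axis and vertical below 0.12 rad)) and ((horizontal distance between flow1_mid and port0 below 0.006 m and z of flow1_mid in the frame of port0 between 0.035 and 0.045 m and angle between flow1_mid's own z axis and vertical below 0.12 rad) or (horizontal distance between flow1_mid and port1 below 0.006 m and z of flow1_mid in the frame of port1 between 0.035 and 0.045 m and angle between flow1_mid's own z axis and vertical below 0.12 rad) or (horizontal distance between flow1_mid and port2 below 0.006 m and z of flow1_mid in the frame of port2 between 0.035 and 0.045 m and angle between flow1_mid's own z axis and vertical below 0.12 rad) or (horizontal distance between flow1_mid and port3 below 0.006 m and z of flow1_mid in the frame of port3 between 0.035 and 0.045 m and angle between flow1_mid's own z axis and vertical below 0.12 rad)) and ((horizontal distance between flow2_mid and port0 below 0.006 m and z of flow2_mid in the frame of port0 between 0.035 and 0.045 m and angle between flow2_mid's own z axis and vertical below 0.12 rad) or (horizontal distance between flow2_mid and port1 below 0.006 m and z of flow2_mid in the frame of port1 between 0.035 and 0.045 m and angle between flow2_mid's own z axis and vertical below 0.12 rad) or (horizontal distance between flow2_mid and port2 below 0.006 m and z of flow2_mid in the frame of port2 between 0.035 and 0.045 m and angle between flow2_mid's own z axis and vertical below 0.12 rad) or (horizontal distance between flow2_mid and port3 below 0.006 m and z of flow2_mid in the frame of port3 between 0.035 and 0.045 m and angle between flow2_mid's own z axis and vertical below 0.12 rad)) and ((horizontal distance between flow3_mid and port0 below 0.006 m and z of flow3_mid in the frame of port0 between 0.035 and 0.045 m and angle between flow3_mid's own z axis and vertical below 0.12 rad) or (horizontal distance between flow3_mid and port1 below 0.006 m and z of flow3_mid in the frame of port1 between 0.035 and 0.045 m and angle between flow3_mid's own z axis and vertical below 0.12 rad) or (horizontal distance between flow3_mid and port2 below 0.006 m and z of flow3_mid in the frame of port2 between 0.035 and 0.045 m and angle between flow3_mid's own z axis and vertical below 0.12 rad) or (horizontal distance between flow3_mid and port3 below 0.006 m and z of flow3_mid in the frame of port3 between 0.035 and 0.045 m and angle between flow3_mid's own z axis and vertical below 0.12 rad)) and value of joint handwheel between 7.22478 and 8.47478 rad and velocity of joint handwheel between -0.05 and 0.05 rad/s); the robot touches nothing.
It fails at once if the bottle, the glass or the spanner is pushed more than 40 mm or tipped (distance of any of bottle_mid, tumbler_mid, spanner from where it was at the start of the episode above 0.04 m or angle between any of bottle_mid, tumbler_mid's own z axis and vertical above 0.35 rad).
Of flow0, flow1, flow2, flow3 only 2 to 4 are there at a start; the rules pass over those that are not, and their reading is None.
At some moment in a run one of flow0, flow1, flow2, flow3 may be knocked a few centimetres aside while the robot is not near it.
It also fails if it takes over 210 s, if anything falls off the work surface, if the arm or the gripper's body presses on something with over 40 N, if the wrist force passes 120 N, or if a joint passes its speed limit or range.

## Working session

There is one attempt and no reset: what is moved stays moved. The work goes in short steps, Python scripts to look and compute and a shell command to move; the robot and the scene stay as the last step left them, time stands still between calls to the robot, and variables do not carry over. Pictures are saved under pics/ and viewed, at most 14 in all, crops included, and the job is handed in when it is done.

```bash
ls; mkdir -p pics; cat > h.py <<'E'
from cell import env
import numpy as np, cv2
def px2w(cam,uv,depth=None,z=None):
    c=env.camera_params(cam);K=np.array(c["mtx"],float);D=np.array(c["distortion"],float);T=np.array(c["T"],float)
    n=cv2.undistortPoints(np.array([[uv]],float),K,D)[0,0]
    d=np.array([n[0],-n[1],-1.0])
    if z is None: return (T@np.r_[d*depth,1])[:3]
    r=T[:3,:3]@d; o=T[:3,3]
    return o+r*(z-o[2])/r[2]
def w2px(cam,p):
    c=env.camera_params(cam);T=np.linalg.inv(np.array(c["T"],float))
    q=(T@np.r_[p,1])[:3]*[1,-1,-1]
    return cv2.projectPoints(q[None],np.zeros(3),np.zeros(3),np.array(c["mtx"],float),np.array(c["distortion"],float))[0][0,0]
def snap(cam,name=None):
    im,d=env.grab_frame(cam)
    if name: cv2.imwrite(f"pics/{name}.png",im[:,:,::-1])
    return im,d
E
python3 - <<'E'
from h import *
for c in("top","side"):
    snap(c,c+"0"); p=env.camera_params(c); print(c,np.round(p["T"],2).tolist(),np.round(p["mtx"],1).tolist())
Z=dict(wheel_grip=152,port0=88,flow0_mid=40,bottle_mid=120,tumbler_mid=42,spanner=0,handwheel=152)
for n,z in Z.items():
    for c in("top","side"):
        for r in env.tip_of(c,n)[:5]: print(n,c,round(r["p"],2),np.round(r["uv"]),np.round(px2w(c,r["uv"],z=z)))
s=env.sense();print(s["time"],s["eef_rot"],s["finger_gap"])
E
```

```text
pics
top [[0.08, 0.98, -0.21, 301.63], [-1.0, 0.07, -0.02, -23.58], [-0.0, 0.21, 0.98, 1251.46], [0.0, 0.0, 0.0, 1.0]] [[348.7, 0.0, 252.5], [0.0, 348.7, 190.7], [0.0, 0.0, 1.0]]
side [[-0.79, 0.39, -0.48, -103.3], [-0.61, -0.49, 0.62, 827.5], [0.01, 0.78, 0.62, 939.98], [0.0, 0.0, 0.0, 1.0]] [[482.5, 0.0, 250.0], [0.0, 482.5, 192.1], [0.0, 0.0, 1.0]]
wheel_grip top 0.84 [211. 178.] [565. 135. 152.]
wheel_grip top 0.55 [136. 192.] [499. 374. 152.]
wheel_grip side 0.56 [205. 205.] [561. 150. 152.]
port0 top 0.95 [230. 184.] [566.  76.  88.]
port0 top 0.85 [255. 182.] [578.  -7.  88.]
port0 top 0.7 [288. 181.] [ 589. -122.   88.]
port0 top 0.58 [270. 185.] [572. -61.  88.]
port0 side 0.91 [226. 203.] [572.  53.  88.]
port0 side 0.81 [257. 171.] [ 598. -122.   88.]
port0 side 0.74 [238. 190.] [585. -15.  88.]
port0 side 0.6 [249. 181.] [587. -66.  88.]
flow0_mid top 0.52 [268. 221.] [455. -63.  40.]
flow0_mid side 0.52 [286. 212.] [451. -65.  40.]
bottle_mid top 0.97 [371. 174.] [ 630. -398.  120.]
bottle_mid side 0.98 [303. 120.] [ 627. -415.  120.]
tumbler_mid top 0.78 [382. 220.] [ 487. -464.   42.]
tumbler_mid top 0.45 [269. 182.] [591. -58.  42.]
tumbler_mid top 0.41 [208. 174.] [604. 162.  42.]
tumbler_mid side 0.91 [342. 145.] [ 502. -475.   42.]
spanner top 0.69 [136. 192.] [528. 431.   0.]
spanner top 0.16 [268. 219.] [466. -62.   0.]
spanner side 0.66 [143. 315.] [530. 414.   0.]Traceback (most recent call last):
  File "<stdin>", line 7, in <module>
ValueError: it knows: bottle_mid, flow0_mid, flow1_mid, flow2_mid, flow3_mid, port, spanner, tumbler_mid, wheel_grip
```

View pics/top0.png

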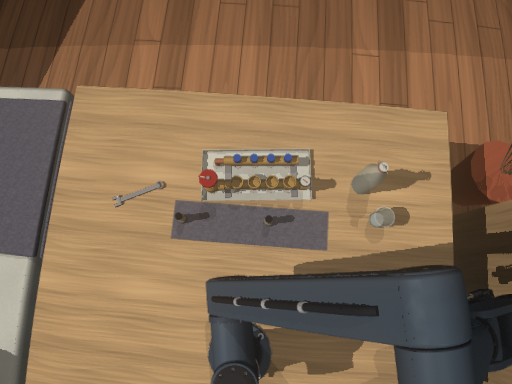

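View pics/side0.png

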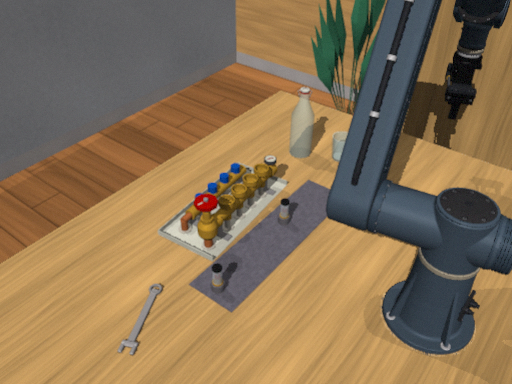

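Two meters stand on the mat, at top pixels (180,217) and (270,220). The wheel is at (208,178), the four cups at columns 236, 256, 272 and 290 on row 182, and the bottle, glass and spanner are well clear. Next I refine with colour, depth and a row fit.

```bash
cat >> h.py <<'E'
def wheel(cam,im,zt):
    hsv=cv2.cvtColor(im,cv2.COLOR_RGB2HSV); u0=w2px(cam,[563,145,zt])
    m=((hsv[...,0]<6)|(hsv[...,0]>174))&(hsv[...,1]>180)&(hsv[...,2]>80)
    v,u=np.nonzero(m); k=(abs(u-u0[0])<25)&(abs(v-u0[1])<25); u,v=u[k],v[k]
    uv=np.array([(u.min()+u.max())/2,(v.min()+v.max())/2]); return uv,len(u)
def capb(cam,im,d,p):
    """black cap pixels near world point p (cap top z=p[2]) -> uv of blob centre"""
    u0=np.round(w2px(cam,p)).astype(int); r=14
    g=im[u0[1]-r:u0[1]+r,u0[0]-r:u0[0]+r].max(2); m=(g<45).astype(np.uint8)
    n,l,s,c=cv2.connectedComponentsWithStats(m)
    return [(c[i]+u0-r,s[i,4]) for i in range(1,n) if s[i,4]>8]
E
python3 - <<'E'
from h import *
F={}
for c in("top","side"):
    im,d=snap(c); F[c]=(im,d)
    uv,n=wheel(c,im,157); print(c,"wheel",uv,n,[np.round(px2w(c,uv,z=z),1).tolist() for z in(150,155)], "depth",np.round(px2w(c,uv,depth=float(d[int(uv[1]),int(uv[0])])),1))
    for p in([455,-63,75],[460,250,75]):
        for uv,n in capb(c,im,d,p): print(c,"cap",np.round(uv,1),n,np.round(px2w(c,uv,z=78),1))
    # brass cups: points at world z 98..106 near row
    v,u=np.nonzero(d>0); 
    P=np.array([px2w(c,(a,b),depth=float(d[b,a])) for a,b in zip(u,v) if (195<a<320 and 140<b<250)])
    k=(P[:,2]>96)&(P[:,2]<107)&(P[:,0]>520)&(P[:,0]<640); Q=P[k]
    print(c,len(Q)); np.save(f"q_{c}.npy",Q)
    h=np.histogram(Q[:,1],bins=np.arange(-200,200,10)); print(list(zip(h[1].astype(int),h[0])))
    x0,y0,x1,y1=(165,140,325,235) if c=="top" else (155,140,315,300)
    k=5 if c=="top" else 3.7
    cv2.imwrite(f"pics/{c}1.png",cv2.resize(im[y0:y1,x0:x1,::-1],None,fx=k,fy=k,interpolation=cv2.INTER_CUBIC))
E
```

```text
Traceback (most recent call last):
  File "h.py", line 22, in wheel
    uv=np.array([(u.min()+u.max())/2,(v.min()+v.max())/2]); return uv,len(u)
                  ~~~~~^^
ValueError: zero-size array to reduction operation minimum which has no identity
```

```bash
python3 - <<'E'
from h import *
im=cv2.imread("pics/top0.png")[:,:,::-1]
print(w2px("top",np.array([563,145,157.])),im[178,205:212].tolist()); print(cv2.cvtColor(np.ascontiguousarray(im),cv2.COLOR_RGB2HSV)[178,205:212].tolist())
E
```

```text
[207.70861349 178.02345138] [[155, 59, 49], [141, 98, 92], [143, 133, 128], [143, 134, 129], [104, 86, 80], [100, 51, 41], [152, 58, 48]]
[[3, 174, 155], [4, 89, 141], [10, 27, 143], [11, 25, 143], [8, 59, 104], [5, 150, 100], [3, 174, 152]]
```

```bash
sed -i 's/hsv\[...,1\]>180/hsv[...,1]>140/' h.py; python3 - <<'E'
from h import *
F={}
for c in("top","side"):
    im,d=snap(c); F[c]=(im,d)
    uv,n=wheel(c,im,157); print(c,"wheel",uv,n,[np.round(px2w(c,uv,z=z),1).tolist() for z in(150,155)], "depth",np.round(px2w(c,uv,depth=float(d[int(uv[1]),int(uv[0])])),1))
    for p in([455,-63,75],[460,250,75]):
        for uv,n in capb(c,im,d,p): print(c,"cap",np.round(uv,1),n,np.round(px2w(c,uv,z=78),1))
    P=np.array([px2w(c,(a,b),depth=float(d[b,a])) for a in range(195,320) for b in range(140,250) if d[b,a]>0])
    k=(P[:,2]>96)&(P[:,2]<107)&(P[:,0]>520)&(P[:,0]<640); Q=P[k]
    print(c,len(Q)); np.save(f"q_{c}.npy",Q)
    h=np.histogram(Q[:,1],bins=np.arange(-200,200,10)); print([int(x) for x in h[0]])
    x0,y0,x1,y1=(165,140,325,235) if c=="top" else (155,140,315,300)
    k=5 if c=="top" else 3.7
    cv2.imwrite(f"pics/{c}1.png",cv2.resize(im[y0:y1,x0:x1,::-1],None,fx=k,fy=k,interpolation=cv2.INTER_CUBIC))
E
```

```text
top wheel [208.  178.5] 227 [[563.2, 145.0, 150.0], [562.0, 144.2, 155.0]] depth [559.9 142.9 163.6]Traceback (most recent call last):
  File "<stdin>", line 8, in <module>
  File "h.py", line 4, in px2w
    c=env.camera_params(cam);K=np.array(c["mtx"],float);D=np.array(c["distortion"],float);T=np.array(c["T"],float)
ValueError: time passes only in moves, steps and waits
```

```bash
sed -i 's/env.camera_params(cam)/cp(cam)/; s/^def px2w/import functools\ncp=functools.lru_cache(env.camera_params)\ndef px2w/; s/(g<45)/(g<60)/' h.py; python3 - <<'E'
from h import *
for c in("top","side"):
    im,d=snap(c)
    uv,n=wheel(c,im,157); print(c,"wheel",uv,n,[np.round(px2w(c,uv,z=z),1).tolist() for z in(150,155)], "depth",np.round(px2w(c,uv,depth=float(d[int(uv[1]),int(uv[0])])),1))
    for p in([455,-63,75],[460,250,75]):
        for uv,n in capb(c,im,d,p): print(c,"cap",np.round(uv,1),n,np.round(px2w(c,uv,z=78),1))
    P=np.array([px2w(c,(a,b),depth=float(d[b,a])) for a in range(195,320) for b in range(140,250) if d[b,a]>0])
    k=(P[:,2]>96)&(P[:,2]<107)&(P[:,0]>520)&(P[:,0]<640); Q=P[k]
    print(c,len(Q)); np.save(f"q_{c}.npy",Q)
    h=np.histogram(Q[:,1],bins=np.arange(-200,200,10)); print([int(x) for x in h[0]])
    x0,y0,x1,y1=(165,140,325,235) if c=="top" else (155,140,315,300)
    k=5 if c=="top" else 3.7
    cv2.imwrite(f"pics/{c}1.png",cv2.resize(im[y0:y1,x0:x1,::-1],None,fx=k,fy=k,interpolation=cv2.INTER_CUBIC))
E
```

```text
top wheel [208.  178.5] 227 [[563.2, 145.0, 150.0], [562.0, 144.2, 155.0]] depth [559.9 142.9 163.6]
top cap [268.6 218.6] 34 [456.8 -63.1  78. ]
top cap [178.4 215.6] 30 [443.1 243.7  78. ]
top 290
[5, 24, 25, 20, 5, 10, 9, 8, 9, 14, 0, 10, 11, 8, 10, 11, 0, 11, 11, 12, 12, 12, 0, 10, 10, 11, 9, 12, 0, 0, 0, 0, 1, 0, 0, 0, 0, 0, 0]
side wheel [205.5 202.5] 290 [[566.8, 140.8, 150.0], [562.5, 145.2, 155.0]] depth [557.7 150.1 160.7]
side cap [288.2 205. ] 84 [440.3 -56.9  78. ]
side cap [216.6 267.6] 72 [442.8 244.2  78. ]
side 490
[5, 16, 22, 25, 7, 18, 15, 14, 12, 20, 0, 18, 18, 11, 13, 29, 1, 20, 11, 16, 13, 21, 0, 22, 19, 12, 17, 21, 1, 0, 0, 0, 2, 10, 17, 38, 6, 0, 0]
```

View pics/top1.png

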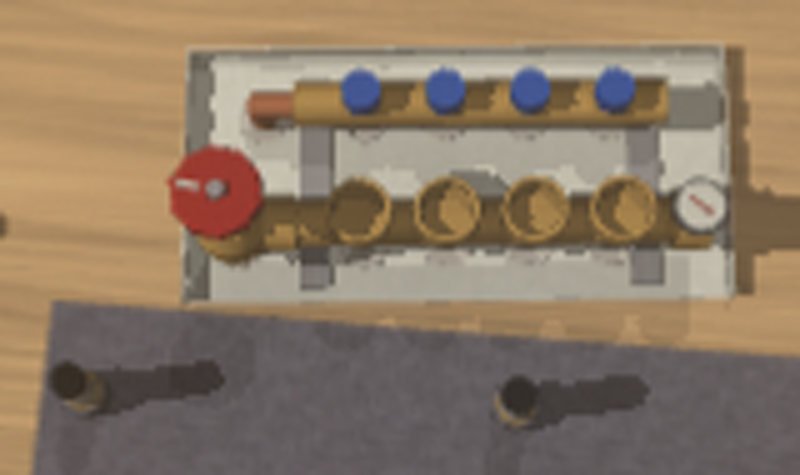

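View pics/side1.png

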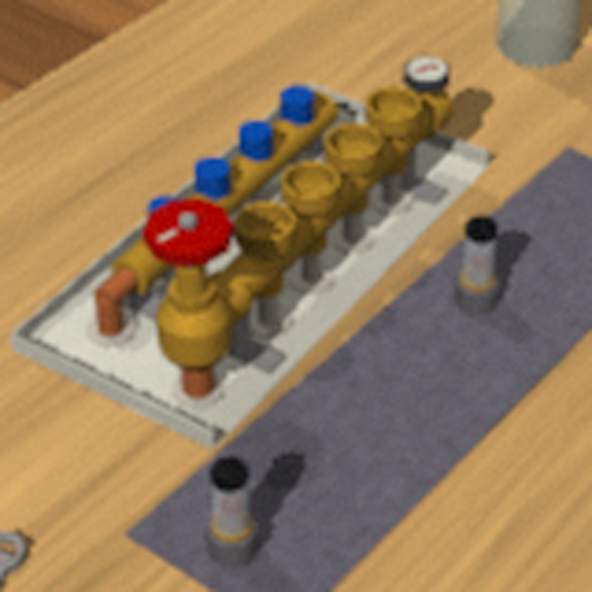

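```bash
python3 - <<'E'
from h import *
from scipy.optimize import least_squares
for c in("top","side"):
    Q=np.load(f"q_{c}.npy"); Q=Q[(Q[:,2]>99)&(Q[:,2]<105)]
    def f(p):
        k=np.arange(4)[:,None]*60; ax=np.array([np.sin(p[2]),-np.cos(p[2])])  # away from valve
        C=p[:2]+k*ax; D=np.abs(np.linalg.norm(Q[:,None,:2]-C,axis=2)-21)
        return np.maximum(D.min(1)-2,0)
    b=min((least_squares(f,[x,55,a],loss="soft_l1",diff_step=1e-4) for x in(565,572,580) for a in(0,.08,.15)),key=lambda r:r.cost)
    p=b.x; ax=np.array([np.sin(p[2]),-np.cos(p[2])])
    print(c,len(Q),np.round(p,3),b.cost,np.round([p[:2]+60*i*ax for i in(0,1,2,3)],1).tolist(),"valve?",np.round(p[:2]-90*ax,1))
E
```

```text
top 197 [5.72055e+02 5.26230e+01 8.40000e-02] 953.0221268394031 [[572.1, 52.6], [577.1, -7.2], [582.1, -67.0], [587.1, -126.7]] valve? [564.5 142.3]
side 322 [5.69058e+02 5.57630e+01 8.60000e-02] 4646.260752505065 [[569.1, 55.8], [574.2, -4.0], [579.4, -63.8], [584.5, -123.6]] valve? [561.3 145.4]
```

```bash
cat >> h.py <<'E'
from scipy.spatial.transform import Rotation as R
def st():
    s=env.sense(); q=s["eef_rot"]; return s,R.from_quat([q[1],q[2],q[3],q[0]]).as_matrix()
def rel(target,yaw=None):
    "shift in tool axes to TCP target; yaw = wanted direction (world, rad) of tool y, mod pi"
    s,M=st(); d=M.T@(np.array(target,float)-s["position"])
    cur=np.arctan2(M[1,1],M[0,1]); o=[round(float(x),1) for x in d]
    if yaw is not None:
        t=-((yaw-cur+np.pi/2)%np.pi-np.pi/2); o+=["spin",round(float(t),3),"j6",round(s["joint_pos"][5],2)]
    print(o); return d
E
python3 - <<'E'
from h import *
s,M=st(); print(np.round(M,3).tolist(),s["time"],np.round(s["position"],1))
rel([563,144,220],0)
rel([563,144,132],0)
E
```

```text
[[0.941, 0.339, -0.0], [0.339, -0.941, -0.0], [-0.0, 0.0, -1.0]] 0.9 [ 211.9 -588.   222.6]
[578.5, -569.6, 2.5, 'spin', -1.225, 'j6', np.float64(-0.18)]
[578.5, -569.6, 90.5, 'spin', -1.225, 'j6', np.float64(-0.18)]
```

```bash
python3 -m crank '[0,290,-285,0,0,0,290,-285,0,0,0,290,-285,0,0,0,290,-285,0,0,0,290,-285,0,0,0,290,-285,0,0,0,578,-570,2,0,0,578,-570,2,0,0,578,-570,2,0,0,578,-570,2,0,0,578,-570,2,0,0,578,-570,2,0]' 20; python3 -c "
from h import *
rel([563,144,220],0)"
```

```text
time: 2.1
position: [472.0, -45.0, 221.8]
eef_rot: [0.0, 0.985, 0.172, 0.0]
ft_force: [0.6, -0.9, -0.0]
finger_gap: 87.1
finger_force: 0.0
[149.7, -147.0, 1.8, 'spin', -1.225, 'j6', np.float64(0.89)]
```

```bash
python3 -m crank '[0,150,-147,2,-1.8,0,150,-147,2,-1.8,0,150,-147,2,-1.8,0,150,-147,2,-1.8,0,150,-147,2,-1.8,0,150,-147,2,-1.8,0,150,-147,2,-1.8,0,150,-147,2,-1.8,0,150,-147,2,-1.8,0,150,-147,2,-1.8,0,150,-147,2,-1.8,0,150,-147,2,-1.8]'; python3 -c "
from h import *
rel([563,144,133],0)"
```

```text
time: 3.3
position: [562.5, 142.2, 219.4]
eef_rot: [0.0, 0.475, 0.88, 0.0]
ft_force: [-0.2, 0.3, -1.2]
finger_gap: 87.0
finger_force: 0.0
[1.2, 1.4, 86.4, 'spin', 0.581, 'j6', np.float64(-0.53)]
```

```bash
python3 -m crank '[0,1,1,45,0,0,1,1,86,0,0,1,1,86,0,0,1,1,86,0,120,1,1,86,0,255,1,1,86,0,255,1,1,86,0,255,1,1,86,0,255,1,1,86,0,255,1,1,86,0,255,1,1,86,0,255,1,1,86,0]' 20; python3 -c "
from h import *
s,M=st();print(s['position'],s['joint_pos'][5],s['torque'])"
```

```text
time: 4.5
position: [564.1, 144.1, 134.4]
eef_rot: [0.001, 0.478, 0.879, 0.001]
ft_force: [2.5, 2.6, 6.0]
finger_gap: 58.9
finger_force: 20.0
[564.12031708 144.0836119  134.37962584] -0.5174765382779962 [ 0.40146647 -0.40702575  0.00784564]
```

```bash
python3 -m crank '[255,0,0,0.3,0.14,255,0,0,0.5,0.28,255,0,0,0.8,0.42,255,0,0,1.1,0.56,255,0,0,1.3,0.70,255,0,0,1.6,0.84]'; python3 -c "
from h import *
s,M=st();print(s['position'],s['joint_pos'][5],s['torque'])"
```

```text
time: 5.1
position: [563.5, 144.0, 132.7]
eef_rot: [0.0, 0.796, 0.605, 0.001]
ft_force: [0.5, 2.6, 7.2]
finger_gap: 59.1
finger_force: 20.0
[563.49967421 143.98164509 132.7478909 ] 0.32791212458872043 [ 0.4054638  -0.22355646  0.1464021 ]
```

```bash
python3 -m crank '[255,0,0,0.3,0.14,255,0,0,0.5,0.28,255,0,0,0.8,0.42,255,0,0,1.1,0.56,255,0,0,1.3,0.70,255,0,0,1.6,0.84]'; python3 -c "
from h import *
s,M=st();print(s['position'],s['joint_pos'][5],s['torque']);im,d=snap('side');cv2.imwrite('pics/w.png',cv2.resize(im[140:300,130:290,::-1],None,fx=3.5,fy=3.5,interpolation=cv2.INTER_CUBIC))"
```

```text
time: 5.7
position: [561.3, 143.6, 130.7]
eef_rot: [0.0, 0.973, 0.23, -0.001]
ft_force: [-1.8, 2.7, 5.7]
finger_gap: 59.6
finger_force: 20.0
[561.34387371 143.56676958 130.67825483] 1.1653775601179484 [0.44930127 0.2073436  0.95815554]
```

```bash
python3 -m crank '[255,0,0,0,0,255,0,0,0,0,100,0,0,0,0,0,0,0,0,0,0,0,0,0,0,0,0,0,0,0,0,0,0,-45,0,0,0,0,-90,0,0,0,0,-90,0]'; python3 - <<'E'
from h import *
im,d=snap('top'); print([ (np.round(u,1),n,np.round(px2w('top',u,z=78),1)) for u,n in capb('top',im,d,np.array([443,244,75.]))])
print([ (np.round(u,1),n,np.round(px2w('top',u,z=78),1)) for u,n in capb('top',im,d,np.array([457,-63,75.]))])
im,d=snap('side'); uv,n=wheel('side',im,155); print(uv,n)
print([ (np.round(u,1),n,np.round(px2w('side',u,z=77),1)) for u,n in capb('side',im,d,np.array([443,244,75.]))])
cv2.imwrite('pics/w2.png',cv2.resize(im[140:300,130:290,::-1],None,fx=3.5,fy=3.5,interpolation=cv2.INTER_CUBIC))
rel([443,243.5,200],0.085); 
E
```

```text
time: 6.65
position: [567.1, 143.8, 226.0]
eef_rot: [0.001, 0.973, 0.231, 0.006]
ft_force: [0.8, 0.6, 0.0]
finger_gap: 86.2
finger_force: 0.0
[(array([177.4, 215.5]), np.int32(780), array([443.3, 246.9,  78. ]))]
[]
[206.  203.5] 290
[(array([216.6, 267.7]), np.int32(69), array([443.3, 243.7,  77. ])), (array([228.6, 267.8]), np.int32(20), array([420.3, 226.1,  77. ]))]
[-62.5, -143.4, 20.8, 'spin', -1.19, 'j6', np.float64(1.16)]
```

View pics/w2.png

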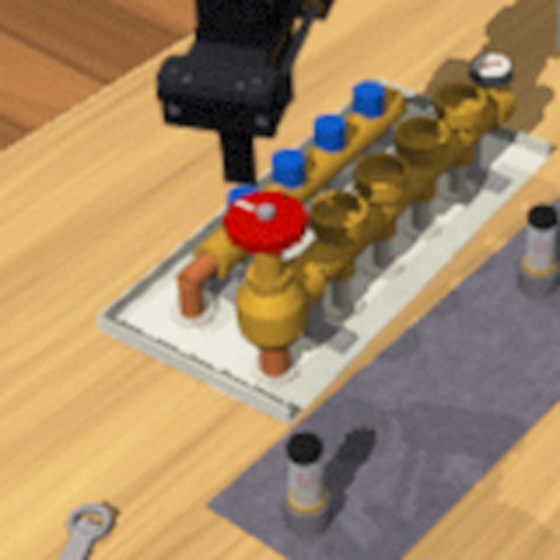

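```bash
python3 -m crank '[0,-62,-143,20,0.38,0,-62,-143,20,0.38,0,-62,-143,20,0.38,0,-62,-143,20,0.38,0,-62,-143,20,0.38,0,-62,-143,100,0.38,0,-62,-143,100,0.38,0,-62,-143,100,0.38]'; python3 -c "
from h import *
rel([443,244,31],0.085+np.pi/2)"
```

```text
time: 7.55
position: [441.5, 241.6, 116.3]
eef_rot: [0.001, 0.999, 0.042, -0.004]
ft_force: [0.2, -0.2, 0.5]
finger_gap: 87.2
finger_force: 0.0
[2.5, -2.4, 85.3, 'spin', -0.0, 'j6', np.float64(1.77)]
```

```bash
python3 -m crank '[0,1,-1,45,0,0,1,-1,86,0,0,1,-1,86,0,150,1,-1,86,0,255,1,-1,86,0,255,1,-1,86,0,255,1,-1,86,0,255,1,-1,86,0,255,1,-1,86,0,255,1,-1,86,0]' 5; python3 -m crank '[100,0,0,0,0,50,0,0,0,0,50,0,0,0,0,50,0,0,0,-0.14,50,0,0,0,-0.28,50,0,0,0,-0.42,50,0,0,0,-0.56,50,0,0,0,-0.7,50,0,0,0,-0.84,50,0,0,0,-0.98,50,0,0,0,-1.12,50,0,0,0,-1.26]'; python3 -c "
from h import *
rel([443,244,31],0.085)"
```

```text
time: 8.55
position: [444.1, 244.7, 34.5]
eef_rot: [-0.0, 0.999, 0.043, 0.0]
ft_force: [0.0, 0.1, -0.2]
finger_gap: 39.2
finger_force: 0.0
time: 9.75
position: [444.0, 244.6, 34.1]
eef_rot: [-0.0, 0.78, 0.625, -0.0]
ft_force: [-0.3, 0.8, 0.4]
finger_gap: 69.7
finger_force: 0.0
[-0.8, -0.9, 3.1, 'spin', -0.304, 'j6', np.float64(0.5)]
```

```bash
python3 -m crank '[50,0,0,3,0.14,50,0,0,3,0.28,50,0,0,3,0.42,50,0,0,3,0.56,50,0,0,3,0.7,50,0,0,3,0.84,50,0,0,3,0.98,50,0,0,3,1.12,50,0,0,3,1.26,150,0,0,3,1.26,255,0,0,3,1.26,255,0,0,3,1.26]' 8; python3 -m crank '[255,0,0,0,0,255,0,0,0,0,255,0,0,0,0,255,0,0,0,0,255,0,0,0,0,255,0,0,0,0,255,0,0,0,0,255,0,0,0,0,255,0,0,0,0,255,0,0,0,0]'
```

```text
time: 10.95
position: [444.0, 244.6, 31.1]
eef_rot: [0.0, 0.999, 0.044, -0.0]
ft_force: [0.1, 0.1, -0.9]
finger_gap: 53.5
finger_force: 0.0
time: 11.95
position: [444.1, 244.6, 31.2]
eef_rot: [-0.0, 0.999, 0.043, 0.0]
ft_force: [0.3, 0.3, 0.9]
finger_gap: 24.6
finger_force: 8.0
```

Centred; turn 90° and re-grip across.

```bash
python3 -m crank '[150,0,0,0,0,150,0,0,0,0,150,0,0,0,-0.14,150,0,0,0,-0.28,150,0,0,0,-0.42,150,0,0,0,-0.56,150,0,0,0,-0.7,150,0,0,0,-0.84,150,0,0,0,-0.98,150,0,0,0,-1.12,150,0,0,0,-1.26,150,0,0,0,-1.4]'; python3 -m crank '[150,0,0,0,-0.14,150,0,0,0,-0.17,150,0,0,0,-0.17,255,0,0,0,-0.17,255,0,0,0,-0.17,255,0,0,0,-0.17,255,0,0,0,-0.17,255,0,0,0,-0.17,255,0,0,0,-0.17]' 15;  python3 -c "
from h import *
rel([575.7,-5.6,240],0.085);rel([575.7,-5.6,125],0.085)"
```

```text
time: 13.15
position: [444.1, 244.6, 31.2]
eef_rot: [0.0, 0.735, 0.679, 0.0]
ft_force: [-1.3, 0.2, -0.1]
finger_gap: 35.6
finger_force: 0.0
time: 14.05
position: [444.0, 244.6, 31.1]
eef_rot: [-0.0, 0.676, 0.737, -0.0]
ft_force: [0.1, 0.3, -0.7]
finger_gap: 24.0
finger_force: 15.0
[-260.5, 110.0, -208.9, 'spin', -0.0, 'j6', np.float64(0.2)]
[-260.5, 110.0, -93.9, 'spin', -0.0, 'j6', np.float64(0.2)]
```

```bash
python3 -m crank '[255,0,0,-50,0,255,0,0,-100,0,255,0,0,-150,0,255,0,0,-200,0,255,-130,55,-200,0,255,-130,55,-200,0,255,-130,55,-200,0,255,-260,110,-200,0,255,-260,110,-200,0,255,-260,110,-200,0,255,-260,110,-200,0,255,-260,110,-200,0]';  python3 -m crank '[255,0,0,45,0,255,0,0,90,0,255,0,0,90,0,255,0,0,90,0]'; python3 - <<'E'
from h import *
rel([575.7,-5.6,125],0.085)
im,d=snap('side');u=w2px('side',np.array([575,-5,130.])).astype(int);cv2.imwrite('pics/p1.png',cv2.resize(im[u[1]-45:u[1]+45,u[0]-50:u[0]+50,::-1],None,fx=6,fy=6,interpolation=cv2.INTER_CUBIC))
E
```

```text
time: 15.25
position: [575.3, -5.9, 230.6]
eef_rot: [-0.001, 0.677, 0.736, -0.0]
ft_force: [-0.8, -0.0, -0.6]
finger_gap: 24.4
finger_force: 15.0
time: 15.65
position: [574.7, -3.7, 141.1]
eef_rot: [-0.001, 0.676, 0.737, -0.001]
ft_force: [0.4, 0.6, -0.3]
finger_gap: 24.5
finger_force: 15.0
[-2.0, 0.8, 16.1, 'spin', 0.002, 'j6', np.float64(-0.29)]
```

View pics/p1.png

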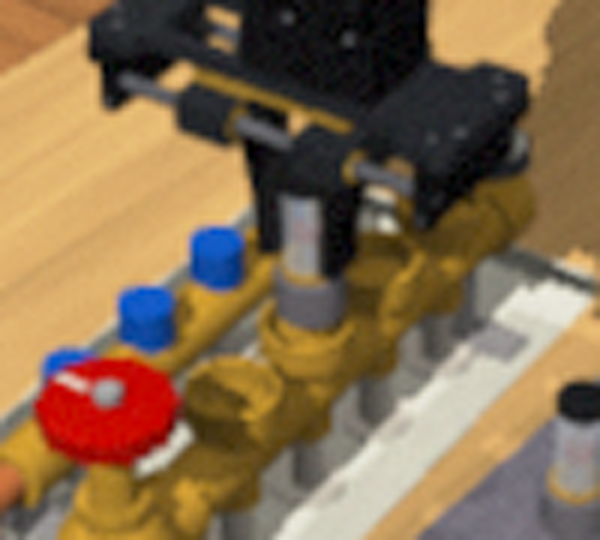

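```bash
python3 -m crank '[255,-1.5,0.5,4,0,255,-1.5,0.5,6,0,255,-1.5,0.5,8,0,255,-1.5,0.5,10,0,255,-1.5,0.5,12,0]'
```

```text
time: 16.2
position: [577.2, -6.2, 131.9]
eef_rot: [0.001, 0.677, 0.736, 0.001]
ft_force: [-3.9, 3.5, 21.5]
finger_gap: 24.4
finger_force: 15.0
```

```bash
python3 -m crank '[255,0,0,-4,0,255,0,0,-4,0,255,0,0,-4,0]'; python3 - <<'E'
from h import *
rel([575.7,-5.6,125],0.085)
s,M=st(); print(np.round(M,3).tolist())
for c in('side','top'):
    im,d=snap(c);u=w2px(c,np.array([575,-5,115.])).astype(int);cv2.imwrite(f'pics/p2{c}.png',cv2.resize(im[u[1]-30:u[1]+30,u[0]-35:u[0]+35,::-1],None,fx=8,fy=8,interpolation=cv2.INTER_CUBIC))
E
```

```text
time: 16.5
position: [576.3, -6.6, 133.1]
eef_rot: [0.0, 0.676, 0.736, 0.0]
ft_force: [-0.6, 0.4, -0.9]
finger_gap: 24.3
finger_force: 15.0
[1.1, -0.5, 8.1, 'spin', -0.0, 'j6', np.float64(-0.29)]
[[-0.085, 0.996, 0.0], [0.996, 0.085, -0.0], [-0.0, 0.0, -1.0]]
```

View pics/p2side.png

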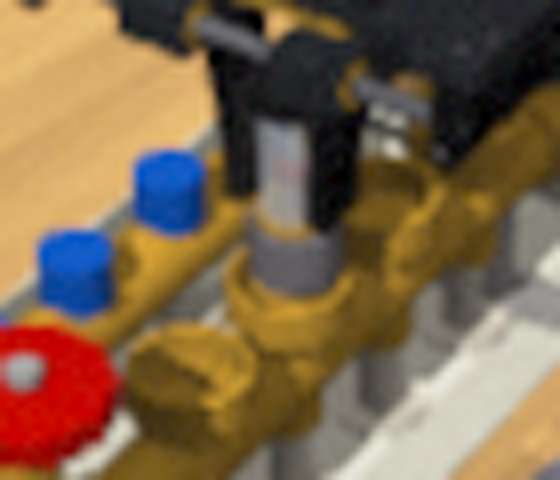

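```bash
python3 -m crank '[255,2.5,0,0,0,255,2.5,0,2,0,255,2.5,0,4,0,255,2.5,0,4,0]'; python3 -c "
from h import *
print(st()[0]['torque'])"
```

```text
time: 17.0
position: [576.1, -4.0, 128.7]
eef_rot: [-0.0, 0.676, 0.737, -0.0]
ft_force: [-0.2, 0.9, -1.2]
finger_gap: 24.1
finger_force: 15.0
[ 0.03411826 -0.17510793  0.08537642]
```

```bash
python3 -m crank '[255,0,0,2,0,255,0,0,4,0,255,0,0,6,0,255,0,0,8,0,255,0,0,9,0,255,0,0,10,0,255,0,0,11,0,255,0,0,11,0]'
```

```text
time: 17.8
position: [576.4, -4.3, 119.2]
eef_rot: [0.0, 0.676, 0.737, -0.0]
ft_force: [-1.0, -0.5, 4.4]
finger_gap: 24.4
finger_force: 15.0
```

```bash
python3 -m crank '[255,0,0,2,0,255,0,0,2,0,120,0,0,0,0,50,0,0,0,0,50,0,0,0,0,50,0,0,-40,0,50,0,0,-80,0,50,0,0,-120,0,50,0,0,-120,0,50,0,0,-120,0]'; python3 - <<'E'
from h import *
for c in ('top','side'):
    im,d=snap(c)
    for z in(77,):
        print(c,[ (np.round(u,1),n,np.round(px2w(c,u,z=z),1)) for u,n in capb(c,im,d,np.array([456,-63,75.]))], [(round(r['p'],2),np.round(px2w(c,r['uv'],z=40)).tolist()) for r in env.tip_of(c,'flow0_mid')], [(round(r['p'],2),np.round(px2w(c,r['uv'],z=128)).tolist()) for r in env.tip_of(c,'flow0_mid')])
    cv2.imwrite(f'pics/p3{c}.png',cv2.resize(im[140:260,180:330,::-1],None,fx=4,fy=4,interpolation=cv2.INTER_CUBIC))
rel([456.5,-62.5,120],0.085+np.pi/2)
E
```

```text
time: 18.8
position: [576.4, -4.0, 238.7]
eef_rot: [0.001, 0.676, 0.737, 0.0]
ft_force: [-0.2, 0.3, -0.7]
finger_gap: 69.3
finger_force: 0.0
top [(array([268.4, 218.6]), np.int32(30), array([456.7, -62.3,  77. ]))] [(0.42, [448.0, -70.0, 40.0])] [(0.42, [437.0, -66.0, 128.0])]
side [(array([284.7, 201.5]), np.int32(41), array([457.2, -64.2,  77. ]))] [(0.8, [458.0, -73.0, 40.0])] [(0.8, [403.0, 15.0, 128.0])]
[-48.4, -123.0, 116.9, 'spin', 1.571, 'j6', np.float64(-0.29)]
```

View pics/p3side.png

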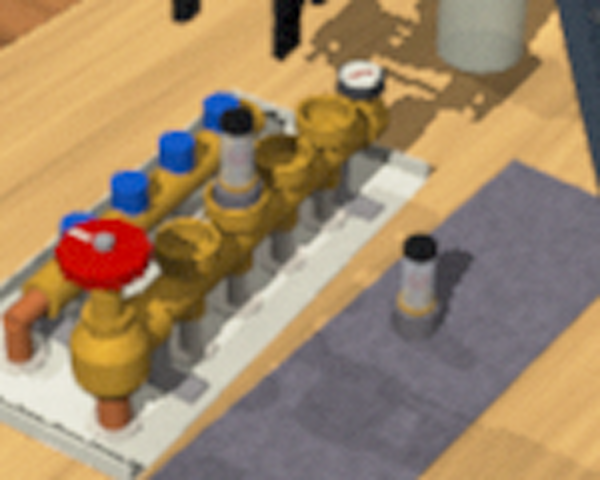

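```bash
python3 -m crank '[50,-48,-122,0,1.57,50,-48,-122,0,1.57,50,-48,-122,0,1.57,50,-48,-122,0,1.57,50,-48,-122,0,1.57,50,-48,-122,80,1.57,50,-48,-122,80,1.57,50,-48,-122,80,1.57,50,-48,-122,80,1.57,50,-48,-122,80,1.57,50,-48,-122,100,1.57,50,-48,-122,100,1.57]'; python3 -c "
from h import *
rel([457.8,-62.5,31],0.085+np.pi/2)"
```

```text
time: 20.3
position: [457.0, -61.7, 136.3]
eef_rot: [-0.001, 0.999, 0.043, -0.002]
ft_force: [-0.2, 0.4, -0.9]
finger_gap: 69.8
finger_force: 0.0
[1.2, 1.1, 105.3, 'spin', 0.001, 'j6', np.float64(1.11)]
```

```bash
python3 -m crank '[50,1,1,45,0,50,1,1,90,0,50,1,1,105,0,50,1,1,105,0,150,1,1,105,0,255,1,1,105,0,255,1,1,105,0,255,1,1,105,0,255,1,1,105,0,255,1,1,105,0,255,1,1,105,0,255,1,1,105,0]' 8; python3 -m crank '[255,0,0,0,0,255,0,0,0,0,255,0,0,0,0]'
```

```text
time: 21.5
position: [459.8, -63.1, 33.4]
eef_rot: [-0.0, 0.999, 0.043, 0.0]
ft_force: [0.1, 1.1, 3.5]
finger_gap: 25.0
finger_force: 8.0
time: 21.8
position: [459.8, -63.1, 33.3]
eef_rot: [0.0, 0.999, 0.043, 0.0]
ft_force: [0.2, 1.6, 3.5]
finger_gap: 24.5
finger_force: 8.0
```

```bash
python3 -m crank '[150,0,0,0,0,150,0,0,0,0,150,0,0,0,-0.14,150,0,0,0,-0.28,150,0,0,0,-0.42,150,0,0,0,-0.56,150,0,0,0,-0.7,150,0,0,0,-0.84,150,0,0,0,-0.98,150,0,0,0,-1.12,150,0,0,0,-1.26,150,0,0,0,-1.4]'; python3 -m crank '[150,0,0,0,-0.14,150,0,0,0,-0.17,150,0,0,0,-0.17,255,0,0,0,-0.17,255,0,0,0,-0.17,255,0,0,0,-0.17,255,0,0,0,-0.17,255,0,0,0,-0.17,255,0,0,0,-0.17]' 15;  python3 -c "
from h import *
rel([581.3,-64,233],0.085);rel([581.3,-64,140],0.085)"
```

```text
time: 23.0
position: [459.6, -63.2, 32.9]
eef_rot: [-0.0, 0.735, 0.679, -0.0]
ft_force: [-0.1, 0.3, -0.5]
finger_gap: 35.8
finger_force: 0.0
time: 23.9
position: [459.8, -63.2, 33.1]
eef_rot: [0.0, 0.676, 0.736, 0.0]
ft_force: [-0.4, -1.2, -1.3]
finger_gap: 24.2
finger_force: 15.2
[-11.1, 121.0, -199.9, 'spin', -0.0, 'j6', np.float64(-0.46)]
[-11.1, 121.0, -106.9, 'spin', -0.0, 'j6', np.float64(-0.46)]
```

```bash
python3 -m crank '[255,0,0,-50,0,255,0,0,-100,0,255,0,0,-150,0,255,0,0,-200,0,255,0,0,-200,0,255,-11,121,-200,0,255,-11,121,-200,0,255,-11,121,-200,0,255,-11,121,-200,0,255,-11,121,-150,0,255,-11,121,-107,0,255,-11,121,-107,0]';  python3 -m crank '[255,0,0,0,0,255,0,0,0,0]'; python3 -c "
from h import *
rel([581.3,-64,121],0.085)"
```

```text
time: 25.1
position: [576.0, -62.5, 134.7]
eef_rot: [-0.006, 0.677, 0.736, -0.003]
ft_force: [-0.2, 0.8, -1.1]
finger_gap: 24.2
finger_force: 15.0
time: 25.3
position: [581.6, -64.1, 141.8]
eef_rot: [0.001, 0.676, 0.736, 0.0]
ft_force: [0.3, -0.5, -0.4]
finger_gap: 24.0
finger_force: 15.0
[0.1, -0.3, 20.8, 'spin', -0.0, 'j6', np.float64(-0.39)]
```

```bash
python3 -m crank '[255,0,0,3,0,255,0,0,6,0,255,0,0,8,0,255,0,0,10,0,255,0,0,10,0,255,0,0,10,0]'
```

```text
time: 25.9
position: [581.2, -63.8, 130.1]
eef_rot: [-0.0, 0.676, 0.737, -0.0]
ft_force: [-0.5, 0.6, -0.9]
finger_gap: 23.8
finger_force: 15.0
```

In the cup without touching; push home.

```bash
python3 -m crank '[255,0,0,2,0,255,0,0,4,0,255,0,0,6,0,255,0,0,8,0,255,0,0,9.5,0,255,0,0,11,0,255,0,0,12,0,255,0,0,12,0]'
```

```text
time: 26.7
position: [581.3, -63.9, 118.2]
eef_rot: [0.0, 0.676, 0.737, 0.0]
ft_force: [0.0, -0.1, -0.6]
finger_gap: 24.1
finger_force: 15.0
```

```bash
python3 - <<'E'
from h import *
ims=[]
for c in('side','top'):
    im,d=snap(c);u=w2px(c,np.array([581,-64,115.])).astype(int);ims.append(cv2.resize(im[u[1]-30:u[1]+30,u[0]-33:u[0]+33,::-1],None,fx=6,fy=6,interpolation=cv2.INTER_CUBIC))
cv2.imwrite('pics/p4.png',np.hstack(ims))
E
```

View pics/p4.png

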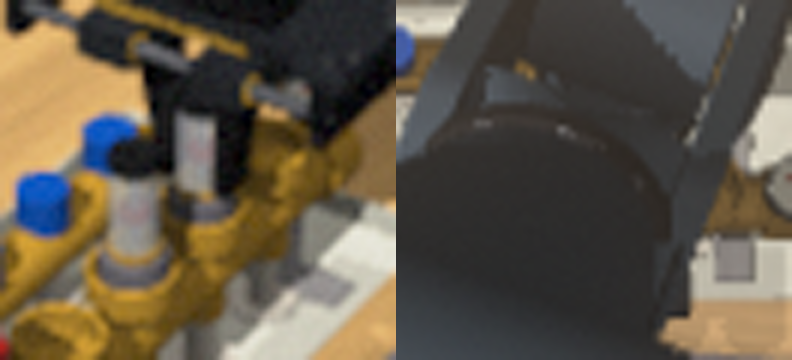

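It stands in cup 2 at left-panel pixel (205,205), at about the same depth as its neighbour. I push on until there is contact.

```bash
python3 -m crank '[255,0,0,1,0,255,0,0,2,0,255,0,0,2,0]';python3 -m crank '[255,0,0,1,0,255,0,0,2,0,255,0,0,2,0]'
```

```text
time: 27.1
position: [582.0, -64.2, 117.7]
eef_rot: [0.001, 0.676, 0.737, 0.0]
ft_force: [-1.4, -0.2, 6.5]
finger_gap: 24.0
finger_force: 15.0
time: 27.4
position: [582.3, -64.3, 117.5]
eef_rot: [0.002, 0.676, 0.737, 0.001]
ft_force: [-3.4, 0.3, 16.3]
finger_gap: 24.1
finger_force: 15.0
```

```bash
python3 -m crank '[255,0,0,-3,0,255,0,0,-3,0,120,0,0,-3,0,50,0,0,-3,0,50,0,0,-3,0,50,0,0,-43,0,50,0,0,-83,0,50,0,0,-120,0,50,0,0,-120,0,50,0,0,-120,0]'; python3 - <<'E'
from h import *
for c in ('top','side'):
    im,d=snap(c)
    for q in([576,-4,165.],[581,-64,165.]):
        print(c,[(np.round(u,1),n,np.round(px2w(c,u,z=166),1)) for u,n in capb(c,im,d,np.array(q))])
    if c=='side': cv2.imwrite(f'pics/p5{c}.png',cv2.resize(im[100:250,180:330,::-1],None,fx=4,fy=4,interpolation=cv2.INTER_CUBIC))
E
```

```text
time: 28.4
position: [581.5, -63.9, 234.8]
eef_rot: [0.001, 0.676, 0.737, 0.0]
ft_force: [-0.4, 0.3, -0.2]
finger_gap: 69.2
finger_force: 0.0
top [(array([261.1, 183.2]), np.int32(201), array([556.7, -28.5, 166. ]))]
top [(array([279.1, 166.2]), np.int32(86), array([617.7, -82.6, 166. ])), (array([269.3, 182.8]), np.int32(339), array([559.9, -54.6, 166. ]))]
side [(array([249.2, 160. ]), np.int32(23), array([582.8, -61.7, 166. ])), (array([238.8, 170.1]), np.int32(42), array([575.1,  -5.7, 166. ])), (array([246.7, 178.3]), np.int32(12), array([535. ,  10.6, 166. ]))]
side [(array([250.3, 160. ]), np.int32(34), array([580.4, -63.7, 166. ])), (array([239. , 170.1]), np.int32(40), array([574.7,  -6.1, 166. ]))]
```

View pics/p5side.png

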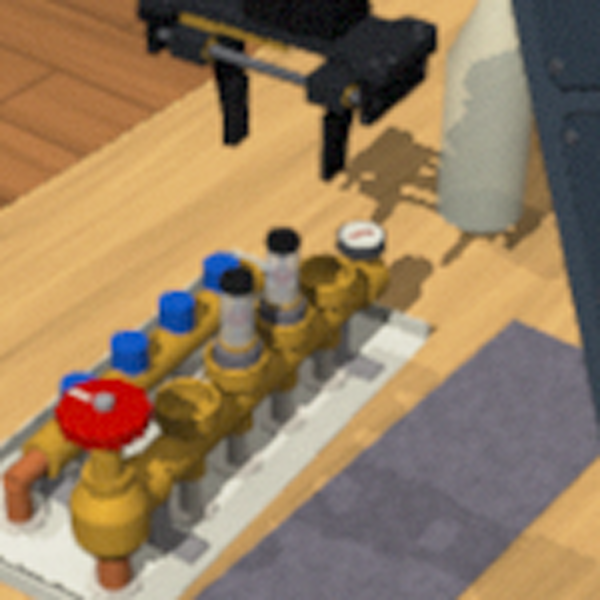

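Both meters stand upright and home in cups 1 and 2, with the caps at (237,278) and (283,240). Next, to the wheel with the wrist wound up.

```bash
python3 -c "
from h import *
rel([563.5,144.2,215])"; python3 -m crank '[0,0,0,0,1.7,0,0,0,0,1.7,0,0,0,0,1.7,0,0,0,0,1.7,0,0,0,0,1.7,0,0,0,0,1.7,0,0,0,0,1.7,0,0,0,0,1.7,0,0,0,0,1.7,0,0,0,0,1.7,0,0,0,0,1.7,0,0,0,0,1.7]'; python3 -c "
from h import *
rel([563.5,144.2,215],0)"
```

```text
[208.3, 1.1, 18.0]
time: 29.7
position: [580.0, -63.5, 231.9]
eef_rot: [-0.001, 1.0, -0.024, -0.002]
ft_force: [-0.4, 0.1, 0.3]
finger_gap: 87.3
finger_force: 0.0
[-26.4, -206.7, 17.2, 'spin', 1.523, 'j6', np.float64(1.32)]
```

```bash
python3 -m crank '[0,-26,-207,0,0.8,0,-26,-207,0,0.8,0,-26,-207,0,0.8,0,-26,-207,0,0.8,0,-26,-207,0,0.8,0,-26,-207,0,0.8,0,-26,-207,0,0.8,0,-26,-207,0,0.8,0,-26,-207,50,0.8,0,-26,-207,60,0.8,0,-26,-207,60,0.8]'; python3 -c "
from h import *
rel([563.5,144.2,131],0)"
```

```text
time: 30.8
position: [562.4, 143.2, 171.8]
eef_rot: [0.002, 0.912, -0.41, -0.003]
ft_force: [0.3, 0.0, -0.8]
finger_gap: 87.1
finger_force: 0.0
[0.2, -1.7, 40.8, 'spin', 0.726, 'j6', np.float64(2.47)]
```

```bash
python3 -m crank '[0,0,-1,41,0,0,0,-1,41,0,120,0,-1,41,0,255,0,-1,41,0,255,0,-1,41,0,255,0,-1,41,0,255,0,-1,41,0,255,0,-1,41,0,255,0,-1,41,0]' 25; python3 -m crank '[255,0,0,-0.3,-0.14,255,0,0,-0.5,-0.28,255,0,0,-0.8,-0.42,255,0,0,-1.1,-0.56,255,0,0,-1.3,-0.70,255,0,0,-1.6,-0.84,255,0,0,-1.9,-0.98,255,0,0,-2.1,-1.12,255,0,0,-2.4,-1.26,255,0,0,-2.7,-1.4,255,0,0,-2.9,-1.54,255,0,0,-3.2,-1.68]'; python3 -c "
from h import *
s,M=st();print(s['joint_pos'][5],s['torque'])"
```

```text
time: 31.7
position: [564.6, 143.8, 134.4]
eef_rot: [0.001, 0.913, -0.409, 0.0]
ft_force: [-2.4, -2.9, 4.9]
finger_gap: 59.7
finger_force: 25.0
time: 32.9
position: [564.7, 145.8, 137.6]
eef_rot: [-0.001, 0.913, 0.408, 0.0]
ft_force: [-2.5, 3.0, 5.6]
finger_gap: 59.4
finger_force: 25.0
0.7891555200781251 [ 0.32897497  0.30162883 -0.16350864]
```

```bash
for i in 1; do :; done; python3 -m crank '[255,0,0,-0.3,-0.14,255,0,0,-0.5,-0.28,255,0,0,-0.8,-0.42,255,0,0,-1.1,-0.56,255,0,0,-1.3,-0.70,255,0,0,-1.6,-0.84,255,0,0,-1.9,-0.98,255,0,0,-2.1,-1.12,255,0,0,-2.4,-1.26,255,0,0,-2.7,-1.4,255,0,0,-2.9,-1.54,255,0,0,-3.2,-1.68]'; python3 -m crank '[255,0,0,-0.3,-0.14,255,0,0,-0.5,-0.28,255,0,0,-0.8,-0.42,255,0,0,-1.1,-0.56,255,0,0,-1.3,-0.70,255,0,0,-1.6,-0.84,255,0,0,-1.9,-0.98,255,0,0,-2.1,-1.12,255,0,0,-2.4,-1.26,255,0,0,-2.7,-1.4,255,0,0,-2.9,-1.54,255,0,0,-3.2,-1.68]'; python3 -c "
from h import *
s,M=st();print(s['joint_pos'][5],s['torque'])"
```

```text
time: 34.1
position: [562.6, 145.6, 140.8]
eef_rot: [-0.002, 0.306, 0.952, -0.0]
ft_force: [-7.5, 1.5, 8.4]
finger_gap: 59.4
finger_force: 25.0
time: 35.3
position: [563.0, 143.7, 144.0]
eef_rot: [-0.002, -0.505, 0.863, 0.0]
ft_force: [-5.7, -4.3, 8.0]
finger_gap: 59.0
finger_force: 25.0
-2.57082768767215 [-0.56973672  0.8395088  -0.16964903]
```

```bash
python3 -m crank '[100,0,0,0,0,0,0,0,0,0,0,0,0,0,0,0,0,0,0,0.14,0,0,0,0,0.28,0,0,0,0,0.42,0,0,0,0,0.56,0,0,0,0,0.7,0,0,0,0,0.84,0,0,0,0,0.98,0,0,0,0,1.12,0,0,0,0,1.26]'; python3 -m crank '[0,0,0,0,0.14,0,0,0,0,0.28,0,0,0,0,0.42,0,0,0,0,0.56,0,0,0,0,0.7,0,0,0,0,0.84,0,0,0,0,0.98,0,0,0,0,1.12,0,0,0,0,1.26,0,0,0,0,1.4,0,0,0,0,1.54,0,0,0,0,1.68]';python3 -m crank '[0,0,0,0,0.14,0,0,0,0,0.28,0,0,0,0,0.42,0,0,0,0,0.56,0,0,0,0,0.7,0,0,0,0,0.84,0,0,0,0,0.98,0,0,0,0,1.12,0,0,0,0,1.26,0,0,0,0,1.4,0,0,0,0,1.54,0,0,0,0,1.68]';  python3 -c "
from h import *
s,M=st();print(s['joint_pos'][5]);rel([563.5,144.2,141])"
```

```text
time: 36.5
position: [565.7, 145.1, 142.8]
eef_rot: [0.0, 0.106, 0.994, 0.0]
ft_force: [0.3, -0.6, 0.2]
finger_gap: 86.9
finger_force: 0.0
time: 37.7
position: [565.7, 145.1, 142.8]
eef_rot: [0.0, 0.811, 0.585, 0.001]
ft_force: [0.4, 0.0, 0.2]
finger_gap: 86.5
finger_force: 0.0
time: 38.9
position: [565.7, 145.1, 142.8]
eef_rot: [-0.0, 0.977, -0.213, 0.0]
ft_force: [0.7, 0.1, 0.1]
finger_gap: 87.0
finger_force: 0.0
2.060142751893955
[-1.7, 1.7, 1.8]
```

```bash
python3 -m crank '[120,-1.7,1.7,1,0,255,-1.7,1.7,1,0,255,-1.7,1.7,1,0,255,-1.7,1.7,1,0,255,-1.7,1.7,1,0,255,-1.7,1.7,1,0,255,-1.7,1.7,1,0,255,-1.7,1.7,1,0]' 25; python3 -m crank '[255,0,0,-0.3,-0.14,255,0,0,-0.5,-0.28,255,0,0,-0.8,-0.42,255,0,0,-1.1,-0.56,255,0,0,-1.3,-0.70,255,0,0,-1.6,-0.84,255,0,0,-1.9,-0.98,255,0,0,-2.1,-1.12,255,0,0,-2.4,-1.26,255,0,0,-2.7,-1.4,255,0,0,-2.9,-1.54,255,0,0,-3.2,-1.68]'; python3 -m crank '[255,0,0,-0.3,-0.14,255,0,0,-0.5,-0.28,255,0,0,-0.8,-0.42,255,0,0,-1.1,-0.56,255,0,0,-1.3,-0.70,255,0,0,-1.6,-0.84,255,0,0,-1.9,-0.98,255,0,0,-2.1,-1.12,255,0,0,-2.4,-1.26,255,0,0,-2.7,-1.4,255,0,0,-2.9,-1.54,255,0,0,-3.2,-1.68]'; python3 -c "
from h import *
s,M=st();print(s['joint_pos'][5],s['torque'])"
```

```text
time: 39.7
position: [563.4, 144.8, 141.9]
eef_rot: [-0.001, 0.978, -0.21, 0.0]
ft_force: [1.8, 5.3, -0.9]
finger_gap: 59.2
finger_force: 25.0
time: 40.9
position: [563.6, 144.5, 145.1]
eef_rot: [-0.0, 0.808, 0.589, 0.001]
ft_force: [2.2, 3.4, -1.7]
finger_gap: 58.9
finger_force: 25.0
time: 42.1
position: [563.9, 144.7, 148.3]
eef_rot: [0.001, 0.101, 0.995, 0.001]
ft_force: [2.6, 5.6, -1.1]
finger_gap: 59.2
finger_force: 25.0
-1.3121353290663427 [ 0.93537658 -0.51637382 -0.16934149]
```

```bash
python3 -m crank '[255,0,0,-0.3,-0.14,255,0,0,-0.5,-0.28,255,0,0,-0.8,-0.42,255,0,0,-1.1,-0.56,255,0,0,-1.3,-0.70,255,0,0,-1.6,-0.84,255,0,0,-1.7,-0.91]'; python3 -c "
from h import *
s,M=st();print(s['joint_pos'][5],s['torque'])"; python3 -m crank '[255,0,0,-0.1,-0.07,255,0,0,-0.2,-0.14]'; python3 -c "
from h import *
s,M=st();print(s['joint_pos'][5],s['torque'])"; python3 -m crank '[255,0,0,0,-0.07,255,0,0,0,-0.14,255,0,0,0,-0.14]'; python3 -c "
from h import *
s,M=st();print(s['joint_pos'][5],s['torque'])"
```

```text
time: 42.8
position: [563.8, 144.9, 150.0]
eef_rot: [0.001, -0.346, 0.938, 0.001]
ft_force: [2.0, 4.7, -1.1]
finger_gap: 59.2
finger_force: 25.0
-2.2204784307914243 [ 1.05214274 -0.3967842  -0.16998913]
time: 43.0
position: [563.8, 144.9, 150.3]
eef_rot: [0.001, -0.41, 0.912, 0.001]
ft_force: [1.7, 4.9, -1.0]
finger_gap: 59.2
finger_force: 25.0
-2.3590728670110463 [ 0.98152612 -0.4008848  -0.5445045 ]
time: 43.3
position: [562.3, 142.9, 150.1]
eef_rot: [-0.001, -0.471, 0.882, -0.0]
ft_force: [-0.8, -2.1, 0.9]
finger_gap: 59.0
finger_force: 25.0
-2.494362025526117 [-0.18286353 -0.00700878 -0.85901922]
```

```bash
python3 -m crank '[255,0,0,0.3,0.14,255,0,0,0.5,0.28,255,0,0,0.8,0.42,255,0,0,1.1,0.56,255,0,0,1.3,0.70,255,0,0,1.6,0.84,255,0,0,1.9,0.98,255,0,0,2.1,1.12,255,0,0,2.4,1.26,255,0,0,2.7,1.4,255,0,0,2.9,1.54,255,0,0,2.9,1.54]';  python3 -c "
from h import *
s,M=st();print(s['joint_pos'][5],s['torque'])"; python3 -m crank '[255,0,0,0,0,150,0,0,0,0,60,0,0,0,0,0,0,0,0,0,0,0,0,0,0,0,0,0,0,0,0,0,0,0,0,0,0,0,-45,0,0,0,0,-95,0,0,0,0,-140,0,0,0,0,-140,0,0,0,0,-140,0]'; python3 - <<'E'
from h import *
im,d=snap('side'); cv2.imwrite('pics/end.png',cv2.resize(im[120:280,130:330,::-1],None,fx=3.7,fy=3.7,interpolation=cv2.INTER_CUBIC)); snap('side','endfull')
uv,n=wheel('side',im,165); print(uv)
E
```

```text
time: 44.5
position: [561.7, 145.9, 147.2]
eef_rot: [-0.001, 0.276, 0.961, 0.001]
ft_force: [-0.3, 7.3, 1.4]
finger_gap: 59.2
finger_force: 25.0
-0.9539854807877063 [ 1.09499491  0.0946272  -0.11611375]
time: 45.7
position: [563.4, 143.8, 288.5]
eef_rot: [0.001, 0.274, 0.962, 0.0]
ft_force: [0.1, -0.4, -0.5]
finger_gap: 87.0
finger_force: 0.0
[205.  198.5]
```

View pics/end.png

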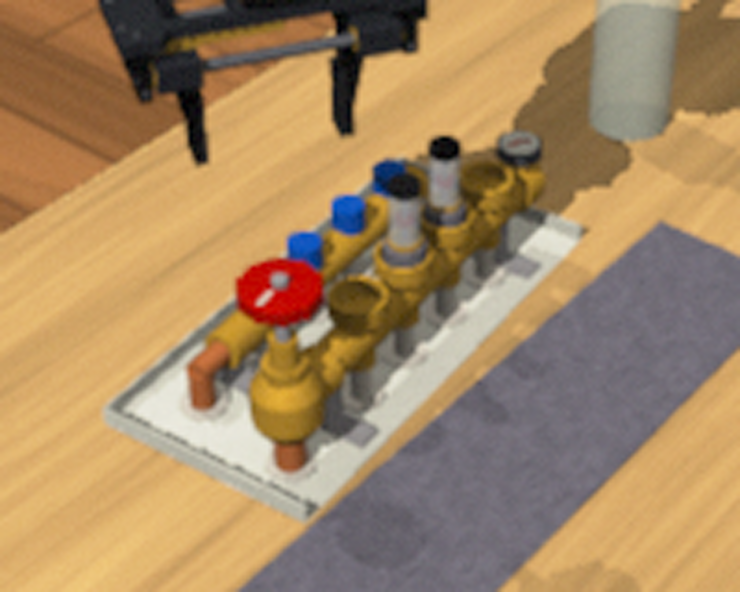

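View pics/endfull.png

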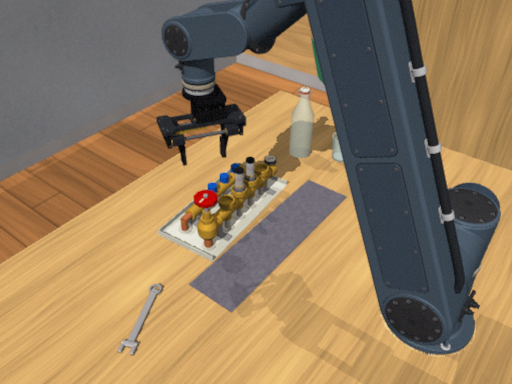

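Both meters are seated with caps at (403,187) and (444,148). The wheel is raised, with its mark at (263,297), about 90° counter-clockwise of its shut position. The mat is empty and the bottle, glass and spanner are undisturbed.

```bash
python3 -c "
from cell import env
print(env.finish_job())"
```

```text
the job is handed in; nothing more can be done
None
```

The job is handed in, though the hand-in returned no verdict: I shut the valve, seated both meters on the bench in cups 1 and 2, then opened the valve to its stop and turned it back about a quarter turn, leaving the bottle, glass and spanner untouched.

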